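Make room in the ripening row for one more cheese

ROBOT

A 6-joint arm with a two-finger parallel gripper is mounted at the origin on the work surface. World frame = base frame: x ahead of the robot, y to its left, z up, the work surface at z = 0. Lengths are in m, angles in rad, forces in N, time in s.
With the tool pointing down it reaches from about 0.35 to 0.775 m from the base axis. Payload 5.5 kg.
Tool frame: the origin (TCP) lies between the finger pads; the fingertips stand 11 mm ahead of it and the grasp point (between the pads) lies 8 mm behind it (tips_ahead is the distance from the TCP to the fingertips, in m); z points along the fingers, y is the line along which they close (so a half turn about z gives the same grasp; the last joint's range is limited). The gripper opens to 85 mm and grips with 20 to 120 N. Pads are 22 mm wide; open, the fingers measure 114 mm over their backs; the gripper's body (76 mm by 85 mm) begins 54 mm behind the grasp point. The pads swing forward as they close: fully open they stand 13 mm farther back than shut.
Start: joints at [-1.471, 0.313, 0.046, 1.304, 0, 1.431], TCP at [0.137, -0.559, 0.242] pointing down, gripper open.
Joint ranges: [-2.76, 2.76], [-0.86, 1.69], [-1.03, 1.26], [-2.2, 2.34], [-1.47, 1.5], [-3.14, 3.14]. Speed limits (rad/s): [2.57, 2.57, 3.14, 3.14, 3.14, 3.14].

INTERFACE

Orientations are given as a unit quaternion [w, x, y, z].
In Python, from workcell import * gives the robot as it stands. The module is installed in compiled form; this text tells all that it offers.
- The arm moves only by the tool jog_arm, never from a script. Its argument "moves" is a list of rows, each an object with "fingers": the closure, from 0 (fully open) to 1 (shut); "slide": the shift along the tool's x, y, z in mm, a list of three; "angular": the turn, a rotation vector about the tool's x, y, z in degrees, a list of three. A call has 1 to 10 rows; each row is the pose to reach, as a shift and turn from the pose commanded when the call began, along the tool's axes at that moment; what a row does not reach only later rows make up. A row lasts 1/12 s, in which the tool goes at most 41.7 mm and 7.16 degrees, less where a joint would pass 70% of its speed; a pose out of reach is approached as far as the arm can. A call with a gripper value outside its range is refused whole. The fingers move at their own pace and stop on an object; "squeeze" is the grip in N (left out, the last holds). Time passes only in rows, so rows that repeat a pose let the fingers close. It gives the time, the measured TCP pose, the force, the opening and the grip force at its end, in the units of the state.
- get_state(): the state, without advancing time (a new reading comes with each control period).
- read_camera(name): name is "side" or "top" or "wrist"; returns a dict with "color" (400x640x3 uint8, red, green, blue), "fovy" (degrees; the focal length in pixels is half the picture's height over the tangent of half this angle, whatever the lens; pixels are square), "cx", "cy" (the principal point, pixels), "world_from_camera" (4x4, takes a point from camera to world coordinates); the wrist camera has in their place "tool_from_camera" (4x4, takes a point from camera to tool coordinates, whose origin is the TCP and whose axes are the flange's). Camera axes: x right, y down, z forward; pixel columns grow to the right and rows downward; lengths in m; the calibration is good to about 2 mm. A picture is of the moment at which its call begins: read the wrist's pose just before it. There is no depth.
- hand_in(): hands the job in; it is judged then, once.
Trained networks look in a picture, given as the dict that the camera call returned (one of the last four; its "shot" number tells which), for a name from the list of things; names that differ only in an ending like _2 or _b are one class to them, and where a whole thing is asked for, a point or a joint stands for the part that bears it (a point fixed in the world has none). Each returns a list of dicts, best first, with "p" (0 to 1); they miss things now and then, are a little off and sometimes report something else, mostly with a low value. They report only what shows in the picture. A call takes as long as a camera call. They do not tell look-alikes from the thing itself.
- look_for(target, picture): "point" ([column, row] in pixels, amid what is visible of it).
- tip_of(target, picture): "point" ([column, row] in pixels: a listed point, or the origin of a listed thing).
The state is a dict: "clock": time; "joint_pos": joint angles; "qvel": joint speeds; "tau": joint torques, N m; "tcp_pos": TCP position; "orientation": TCP orientation; "wrist_force": force on the tool from outside, world axes, zero at the start; "ft_torque": the same for the moment, N m; "finger_gap": finger opening in m; "grip_force": force on a finger pad.
Only numpy, scipy, OpenCV 4.12 (cv2) and the standard library are available. Lean on these libraries where they do the work, as an engineer would, in place of code of your own. Each camera call takes 0.05 s, during which the arm holds its last target. There are 200 camera calls.

TASK

One more small cheese has to go into the full row on the ripening board, at the place marked by the tag on the board's edge, where the gap is too narrow for it. First push the two cheeses on either side of the gap apart along the board, leaving them upright and in the row; only then take the loose straight-sided drum cheese from the bench (not the flat one or the cone) and set it down, without dropping it, upright in the opened space, in line with the row and centred on the tag.

Things in the scene. Friction and masses are not known exactly. Their poses are not given: they have to be found in the camera images.
- drum: The loose cheese to insert: ochre upright cylinder, straight sides, 60 mm diameter, 55 mm high, about 170 g, on the bench (z = 0) on the robot's side of the board. Two others stand in a rough line with it, in any order, 100 mm or more away: a low flat one (64 mm across, 24 mm high) and a truncated cone (62 mm at the foot, 60 mm high). Origin: centre of its underside; z up.
- place (a point): Where the drum's underside centre belongs: on the top of the fixed pale wood board (100 x 520 x 25 mm, 18 mm cleats on its ends), mid-width, abreast of the tag: a sloping steel plate with a blank card, 46 mm wide, on the board's far edge (away from the robot), lower than the board's top. Axes: x across the board, away from the robot; y along the row, to the robot's left; z up.
- left: Row cheese beside the gap on the robot's left (+y), loose on the board; same cylinder as the drum (60 mm diameter, 55 mm high, about 170 g). Starts 48 to 52 mm from the place, centre to centre, so the gap is 36 to 44 mm. One more such cheese stands 2 to 4 mm beyond and slides along when this is pushed outwards; 60 mm of board is free beyond that. Origin: centre of its underside.
- right: Row cheese beside the gap on the robot's right (-y): the same as the left one, mirrored, with one more such cheese beyond it and then 60 mm of free board. Origin: centre of its underside.
Things that resemble listed ones, but are neither listed nor needed, are in the scene too. What is shaped like the right but orange is not meant.

How it is judged:
On the way, in this order (a step that is already met when the one before it is completed fails the run):
1. the two neighbours are pushed apart until the gap takes the drum, while the drum is still away from the row (horizontal distance between left and right above 0.122 m and horizontal distance between drum and place above 0.09 m), for 0.2 s.
2. the drum stands in the opened space at the tag (horizontal distance between drum and place below 0.02 m and z of drum in the frame of place below 0.008 m), for 0.2 s.
At the end, for the whole second after the job is handed in: The drum stands upright (within 10 degrees) on the board, within 15 mm of the marked place both along and across the row, with the left and right neighbours upright (within 10 degrees) on the board on either side of it, each within 20 mm of the row's line, and all three at rest (x of drum in the frame of place between -0.015 and 0.015 m and y of drum in the frame of place between -0.015 and 0.015 m and z of drum in the frame of place between -0.005 and 0.005 m and angle between each of drum, left, right's own z axis and vertical below 0.17 rad and linear speed of each of drum, left, right below 0.02 m/s and x of left in the frame of place between -0.02 and 0.02 m and y of left in the frame of place above 0.04 m and z of left in the frame of place between -0.005 and 0.005 m and x of right in the frame of place between -0.02 and 0.02 m and y of right in the frame of place below -0.04 m and z of right in the frame of place between -0.005 and 0.005 m); the robot touches nothing.
It fails at once if the drum is dropped (it falls freely by more than about 20 mm) (contact force between drum and anything else below 0.05 N and linear speed of drum above 0.6 m/s).
It also fails if it takes over 58 s, if anything falls off the work surface, if the arm or the gripper's body presses on something with over 40 N, if the wrist force passes 120 N, or if a joint passes its speed limit or range.

## Working session

There is one attempt and no reset: what is moved stays moved. The work goes in short steps, Python scripts to look and compute and a tool call to move; the robot and the scene stay as the last step left them, time stands still between calls to the robot, and variables do not carry over. Pictures are saved under pics/ and viewed, at most 10 in all, crops included, and the job is handed in when it is done.

Besides the shell and the picture viewer there is one more tool, called as name(argument=value, ...) on one line, values as JSON. jog_arm: Moves the arm, as the interface text tells. Its arguments: {"type":"object","properties":{"moves":{"type":"array","items":{"type":"object","properties":{"fingers":{"type":"number"},"slide":{"type":"array","items":{"type":"number"}},"angular":{"type":"array","items":{"type":"number"}}}}},"squeeze":{"type":"number"}},"required":["moves"]}

```bash
mkdir -p pics
cat > h.py <<'E'
from workcell import *
import numpy as np, cv2
from scipy.spatial.transform import Rotation as R
def T(pic):
    if 'world_from_camera' in pic: return np.array(pic['world_from_camera'])
    s=pic['st']; q=s['orientation']; W=np.eye(4); W[:3,:3]=R.from_quat([q[1],q[2],q[3],q[0]]).as_matrix(); W[:3,3]=s['tcp_pos']
    return W@np.array(pic['tool_from_camera'])
def ray(pic,uv):
    M=T(pic); f=200/np.tan(np.radians(pic['fovy'])/2)
    d=M[:3,:3]@np.array([(uv[0]-pic['cx'])/f,(uv[1]-pic['cy'])/f,1]); return M[:3,3],d/np.linalg.norm(d)
def onz(pic,uv,z):
    o,d=ray(pic,uv); return (o+d*(z-o[2])/d[2]).round(4)
def proj(pic,p):
    M=np.linalg.inv(T(pic)); c=M[:3,:3]@np.array(p)+M[:3,3]; f=200/np.tan(np.radians(pic['fovy'])/2)
    return (np.array([pic['cx'],pic['cy']])+f*c[:2]/c[2]).round(1)
def cam(n):
    s=get_state(); p=read_camera(n); p['st']=s; return p
def save(pic,name): cv2.imwrite('pics/'+name,pic['color'][:,:,::-1])
E
python3 - <<'E'
from h import *
for n in ['top','side']:
    p=cam(n); save(p,n+'1.png'); print(n,T(p).round(3).tolist(),p['fovy'])
    for t,z in [('drum',0),('place',.025),('left',.025),('right',.025)]:
        for d in tip_of(t,p)[:5]: print(t,np.round(d['point'],1),round(d['p'],2),onz(p,d['point'],z))
        for d in look_for(t,p)[:5] if t!='place' else []: print(' look',t,np.round(d['point'],1),round(d['p'],2))
print(get_state())
E
```

```text
top [[0.007, -0.994, 0.11, 0.559], [-1.0, -0.008, -0.011, -0.087], [0.012, -0.11, -0.994, 0.865], [0.0, 0.0, 0.0, 1.0]] 46.88623529749046
drum [368.9 295.8] 0.89 [ 0.4811 -0.2073  0.    ]
 look drum [371.3 297.4] 0.82
left [242.2 189.4] 0.86 [0.6741 0.0277 0.025 ]
 look left [297.8 187.1] 0.71
 look left [238.8 188.3] 0.66
right [296.6 124.9] 0.95 [ 0.7964 -0.0709  0.025 ]
right [295.4 188.1] 0.84 [ 0.6773 -0.0699  0.025 ]
right [352.1 126.6] 0.73 [ 0.7942 -0.1746  0.025 ]
right [417.1 126.9] 0.57 [ 0.7949 -0.2964  0.025 ]
 look right [422.9 120.8] 0.86
 look right [297.4 186.5] 0.85
 look right [298.1 115.5] 0.75
 look right [352.6 120.3] 0.56
side [[0.993, -0.064, 0.102, 0.556], [-0.12, -0.504, 0.855, -0.708], [-0.003, -0.861, -0.508, 0.427], [0.0, 0.0, 0.0, 1.0]] 50.67146037140612
drum [225.4 276.3] 0.7 [ 0.4775 -0.2107  0.    ]
 look drum [226.7 261.6] 0.63
left [329.4 175.3] 0.81 [0.6728 0.0432 0.025 ]
 look left [327.5 159.3] 0.72
right [336.6 204.5] 0.88 [ 0.6691 -0.0697  0.025 ]
right [456.6 297.5] 0.76 [ 0.7889 -0.3202  0.025 ]
right [426.7 247.9] 0.61 [ 0.7863 -0.2124  0.02
[... 180 characters left out ...]
'clock': 0.8, 'joint_pos': array([-1.47060127e+00,  3.13168852e-01,  4.60933746e-02,  1.30360889e+00,
       -3.74518538e-06,  1.43118444e+00]), 'qvel': array([ 0.00052413, -0.00063124, -0.00050957, -0.00041049, -0.00121277,
        0.00135851]), 'tau': array([-1.03870105e-03, -4.80389392e+01,  2.98794079e+01, -2.09811847e-04,
       -2.64124274e-04,  2.40922525e-06]), 'tcp_pos': array([ 0.13655739, -0.55858233,  0.2423382 ]), 'orientation': array([ 5.59306382e-05,  9.92820185e-01,  1.19616376e-01, -2.97540337e-06]), 'wrist_force': array([-0.01663838, -0.77071128,  0.7869701 ]), 'ft_torque': array([-0.02244389,  0.00582191, -0.04775257]), 'grip_force': 0.0, 'finger_gap': 0.08542686222051231}
```

View pics/top1.png

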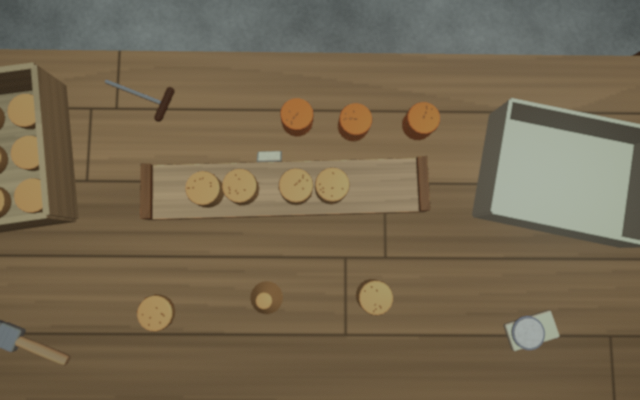

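View pics/side1.png

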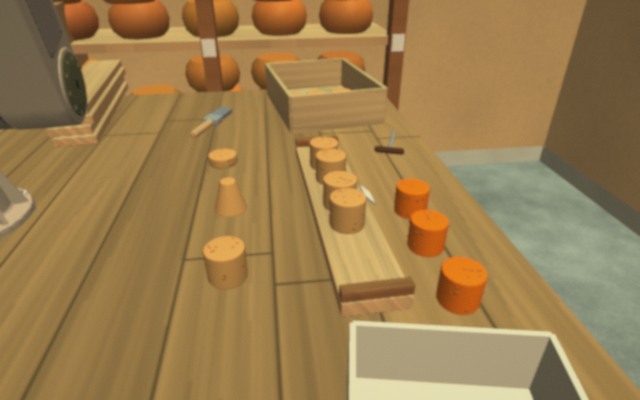

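The top view shows three candidates on the bench, and the side view confirms which one is the drum:
- **Drum:** the tall, straight-sided cheese at top (376,297), side (225,262). This is the one to take.
- **Cone:** top (266,297), tapering.
- **Flat one:** top (155,313), low.

The row stands at top (203,188), (239,186), (295,186) and (332,185). Left is (239,186) and right is (295,186). The tag is at (269,156). The orange ones behind are decoys.

```bash
cat >> h.py <<'E'
def go(pos,yaxis_deg,s=None):
    """slide (mm) & rotvec (deg) in tool axes to bring TCP to pos, pointing down, tool y along yaxis_deg (mod 180)"""
    s=s or get_state(); q=s['orientation']; A=R.from_quat([q[1],q[2],q[3],q[0]])
    best=None
    for k in (0,180):
        a=np.radians(yaxis_deg+k); y=np.array([np.cos(a),np.sin(a),0]); z=np.array([0,0,-1.]); x=np.cross(y,z)
        rv=np.degrees((A.inv()*R.from_matrix(np.c_[x,y,z])).as_rotvec())
        print('slide',(A.inv().apply(np.array(pos)-s['tcp_pos'])*1000).round(1),'ang',rv.round(1))
E
python3 - <<'E'
from h import *
p=cam('top')
a=onz(p,(147,191),.03);b=onz(p,(423,184),.03);print('cleats',a,b,np.degrees(np.arctan2(*(a-b)[1::-1])))
for uv in [(203,188),(239,186),(295,186),(332,185)]: print(onz(p,uv,.08))
print('tag',onz(p,(269,156),.018),'drum',onz(p,(376,297),.055))
go([.62,-.03,.26],90)
im=cv2.resize(p['color'][240:340,120:420],None,fx=2.6,fy=2.6,interpolation=cv2.INTER_CUBIC);cv2.imwrite('pics/crop.png',im[:,:,::-1])
E
```

```text
cleats [0.6689 0.1998 0.03  ] [ 0.6862 -0.3039  0.03  ] 91.9670984763503
[0.6684 0.0873 0.08  ]
[0.6724 0.0258 0.08  ]
[ 0.6732 -0.0703  0.08  ]
[ 0.6755 -0.1339  0.08  ]
tag [ 0.7383 -0.0199  0.018 ] drum [ 0.4841 -0.2119  0.055 ]
slide [ 595.2 -398.7  -17.7] ang [  -0.     0.  -166.3]
slide [ 595.2 -398.7  -17.7] ang [ 0.   0.  13.7]
```

View pics/crop.png

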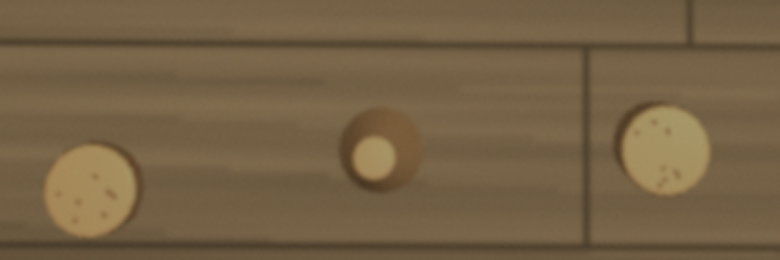

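The crop shows the straight-sided drum at (665,150), the cone at (380,150) and the flat one at (90,190). Next I move above the gap.

jog_arm(moves=[{"slide":[595,-399,-18],"fingers":1},{"slide":[595,-399,-18],"fingers":1},{"slide":[595,-399,-18],"fingers":1},{"slide":[595,-399,-18],"fingers":1},{"slide":[595,-399,-18],"fingers":1},{"slide":[595,-399,-18],"fingers":1},{"slide":[595,-399,-18],"fingers":1},{"slide":[595,-399,-18],"fingers":1},{"slide":[595,-399,-18],"fingers":1},{"slide":[595,-399,-18],"fingers":1}])

```text
schema error: expected keys fingers, slide, angular
```

```bash
python3 -c "
from h import *
s=get_state();print(s['clock'],s['tcp_pos']);go([.62,-.03,.26],92)"
```

```text
0.85 [ 0.13654811 -0.55860369  0.24234021]
slide [ 595.2 -398.7  -17.7] ang [  -0.     0.  -168.3]
slide [ 595.2 -398.7  -17.7] ang [ 0.   0.  11.7]
```

jog_arm(moves=[{"slide":[595,-399,-18],"angular":[0,0,12],"fingers":1},{"slide":[595,-399,-18],"angular":[0,0,12],"fingers":1},{"slide":[595,-399,-18],"angular":[0,0,12],"fingers":1},{"slide":[595,-399,-18],"angular":[0,0,12],"fingers":1},{"slide":[595,-399,-18],"angular":[0,0,12],"fingers":1},{"slide":[595,-399,-18],"angular":[0,0,12],"fingers":1},{"slide":[595,-399,-18],"angular":[0,0,12],"fingers":1},{"slide":[595,-399,-18],"angular":[0,0,12],"fingers":1},{"slide":[595,-399,-18],"angular":[0,0,12],"fingers":1},{"slide":[595,-399,-18],"angular":[0,0,12],"fingers":1}])

```text
clock: 1.68
tcp_pos: [0.4186, -0.2494, 0.2531]
orientation: [0.0, 1.0, 0.015, 0.0]
wrist_force: [0.2, -1.0, 1.0]
finger_gap: -0.0001
grip_force: 0.0
```

```bash
python3 -c "
from h import *
s=get_state();print(s['clock'],s['tcp_pos']);go([.62,-.03,.26],92)"
```

```text
1.6833 [ 0.41855913 -0.2493629   0.25314995]
slide [ 208.  -213.2   -6.9] ang [-1.000e-01 -1.000e-01  1.797e+02]
slide [ 208.  -213.2   -6.9] ang [ 0.  -0.  -0.3]
```

jog_arm(moves=[{"slide":[208,-213,-7],"angular":[0,0,0],"fingers":1},{"slide":[208,-213,-7],"angular":[0,0,0],"fingers":1},{"slide":[208,-213,-7],"angular":[0,0,0],"fingers":1},{"slide":[208,-213,-7],"angular":[0,0,0],"fingers":1},{"slide":[208,-213,-7],"angular":[0,0,0],"fingers":1},{"slide":[208,-213,-7],"angular":[0,0,0],"fingers":1},{"slide":[208,-213,-7],"angular":[0,0,0],"fingers":1},{"slide":[208,-213,-7],"angular":[0,0,0],"fingers":1},{"slide":[208,-213,-7],"angular":[0,0,0],"fingers":1}])

```text
clock: 2.43
tcp_pos: [0.6202, -0.0295, 0.2589]
orientation: [-0.0, 1.0, 0.017, -0.0]
wrist_force: [-0.2, -0.2, 0.1]
finger_gap: 0.0001
grip_force: 0.0
```

Run:
```python
from h import *
p=cam('wrist'); save(p,'w1.png'); s=p['st']; print(s['clock'],s['tcp_pos'],T(p).round(3).tolist())
for t,z in [('place',.025),('left',.025),('right',.025)]:
    for d in tip_of(t,p)[:5]: print(t,np.round(d['point'],1),round(d['p'],2),onz(p,d['point'],z))
```

```text
2.4333 [ 0.62022518 -0.02945929  0.25886663] [[0.034, -0.949, -0.313, 0.701], [-0.999, -0.032, -0.011, -0.027], [-0.0, 0.313, -0.95, 0.392], [0.0, 0.0, 0.0, 1.0]]
left [281.4 120.4] 0.93 [0.6788 0.0263 0.025 ]
right [570.   12.4] 0.92 [ 0.8008 -0.2827  0.025 ]
right [464.2  12.1] 0.77 [ 0.7972 -0.1699  0.025 ]
right [365.7   4. ] 0.75 [ 0.8011 -0.0644  0.025 ]
right [360.9 128.3] 0.69 [ 0.6729 -0.0683  0.025 ]
```

View pics/w1.png

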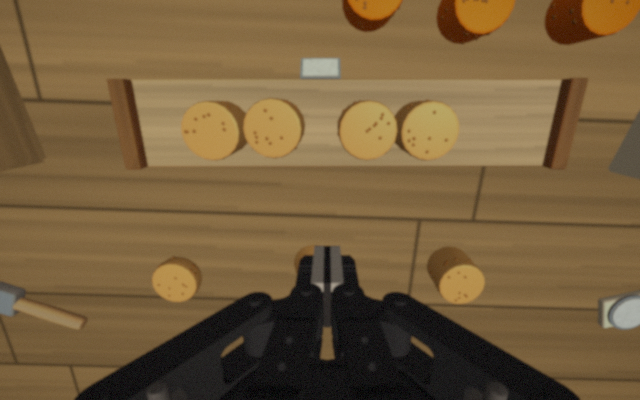

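The wrist view shows the tag at (320,68), left at (272,127) and right at (368,130). The board's edges run along rows 79 and 166.

Run:
```python
from h import *
p=cam('wrist'); g=p['color'].astype(int)
for c in (225,320,500): 
    a=onz(p,(c,79),.025);b=onz(p,(c,166.5),.025);print(a,b,(a+b)/2)
print('cleat in', onz(p,(141,122),.035),onz(p,(552,122),.035))
print('tag',onz(p,(320,68),.018))
for uv in [(211,130),(272,127),(368,130),(429,130)]: print(onz(p,uv,.08))
m=(g.min(2)>120)&(np.indices(g.shape[:2])[0]<90)&(np.indices(g.shape[:2])[0]>50); n,l,st,ce=cv2.connectedComponentsWithStats(m.astype('uint8'))
i=1+np.argmax(st[1:,4]);print(st[i],ce[i],onz(p,ce[i],.018))
```

```text
[0.7207 0.0857 0.025 ] [0.6194 0.0935 0.025 ] [0.67005 0.0896  0.025  ]
[ 0.7238 -0.0224  0.025 ] [ 0.6228 -0.0245  0.025 ] [ 0.6733  -0.02345  0.025  ]
[ 0.7296 -0.2272  0.025 ] [ 0.6291 -0.2483  0.025 ] [ 0.67935 -0.23775  0.025  ]
cleat in [0.6711 0.183  0.035 ] [ 0.6846 -0.2916  0.035 ]
tag [ 0.7359 -0.022   0.018 ]
[0.6687 0.0863 0.08  ]
[0.6734 0.0241 0.08  ]
[ 0.6732 -0.0735  0.08  ]
[ 0.675  -0.1356  0.08  ]
[298  56  38  19 704] [316.28693182  65.09090909] [ 0.7389 -0.0177  0.018 ]
```

```bash
python3 -c "
from h import *
go([.674,-.0235,.125],91.7)"
```

```text
slide [ 56.2  -8.2 135. ] ang [  0.   -0.  179.9]
slide [ 56.2  -8.2 135. ] ang [ 0.   0.  -0.1]
```

jog_arm(moves=[{"slide":[56,-8,40],"angular":[0,0,0],"fingers":1},{"slide":[56,-8,80],"angular":[0,0,0],"fingers":1},{"slide":[56,-8,115],"angular":[0,0,0],"fingers":1},{"slide":[56,-8,135],"angular":[0,0,0],"fingers":1},{"slide":[56,-8,135],"angular":[0,0,0],"fingers":1},{"slide":[56,-8,135],"angular":[0,0,0],"fingers":1}])

```text
clock: 3.18
tcp_pos: [0.6726, -0.0232, 0.1234]
orientation: [-0.0, 1.0, 0.014, -0.002]
wrist_force: [-0.5, 0.8, 1.0]
finger_gap: -0.0
grip_force: 0.0
```

Run:
```python
from h import *
p=cam('wrist'); save(p,'w2.png'); s=p['st']; print(s['clock'],s['tcp_pos'],s['wrist_force'])
for t,z in [('place',.025),('left',.025),('right',.025)]:
    for d in tip_of(t,p)[:3]: print(t,np.round(d['point'],1),round(d['p'],2),onz(p,d['point'],z))
go([.674,-.0235,.052],91.7)
c,sn=s['tcp_pos'],0
print('tips',proj(p,c-[0,0,.011]),proj(p,c-[0,0,.024]))
```

```text
3.1833 [ 0.67255089 -0.02323161  0.12343801] [-0.53353454  0.78116426  0.99404741]
left [263.7 203.3] 0.96 [0.6734 0.0283 0.025 ]
right [390.1  22.1] 0.89 [ 0.8056 -0.0623  0.025 ]
right [531.8  42.1] 0.76 [ 0.7963 -0.1611  0.025 ]
right [381.6 207.6] 0.63 [ 0.6724 -0.068   0.025 ]
slide [-2.8  0.3 76.5] ang [-5.0e-01 -1.0e-01  1.8e+02]
slide [-2.8  0.3 76.5] ang [ 0.1 -0.3 -0. ]
tips [326.9 259.7] [326.9 248.5]
```

View pics/w2.png

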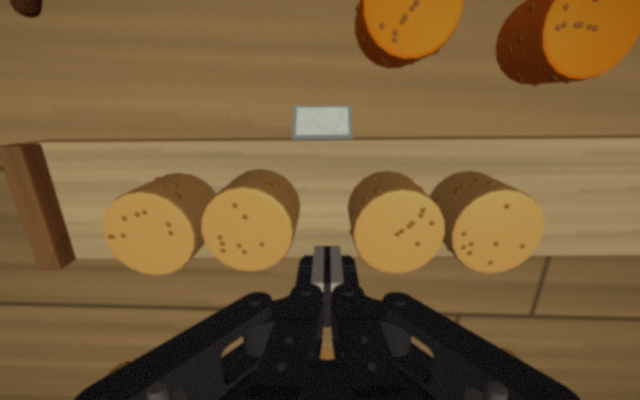

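The view shows the gap between left (249,221) and right (399,231), the tag at (322,122), and the shut fingertips at (327,250), lined up with the gap. I go down.

jog_arm(moves=[{"slide":[-2,1,20],"angular":[0,0,0],"fingers":1},{"slide":[-2,1,35],"angular":[0,0,0],"fingers":1},{"slide":[-2,1,45],"angular":[0,0,0],"fingers":1},{"slide":[-2,1,55],"angular":[0,0,0],"fingers":1},{"slide":[-2,1,62],"angular":[0,0,0],"fingers":1},{"slide":[-2,1,70],"angular":[0,0,0],"fingers":1},{"slide":[-2,1,74],"angular":[0,0,0],"fingers":1},{"slide":[-2,1,74],"angular":[0,0,0],"fingers":1}])

```text
clock: 4.05
tcp_pos: [0.6735, -0.0233, 0.0521]
orientation: [0.0, 1.0, 0.015, 0.001]
wrist_force: [-1.7, 1.0, 4.0]
finger_gap: -0.0001
grip_force: 1.7
```

jog_arm(moves=[{"slide":[0,0,0],"angular":[0,0,0],"fingers":0.94},{"slide":[0,0,0],"angular":[0,0,0],"fingers":0.88},{"slide":[0,0,0],"angular":[0,0,0],"fingers":0.82},{"slide":[0,0,2],"angular":[0,0,0],"fingers":0.76},{"slide":[0,0,3],"angular":[0,0,0],"fingers":0.7},{"slide":[0,0,4],"angular":[0,0,0],"fingers":0.64},{"slide":[0,0,5],"angular":[0,0,0],"fingers":0.58},{"slide":[0,0,5],"angular":[0,0,0],"fingers":0.52},{"slide":[0,0,5],"angular":[0,0,0],"fingers":0.48},{"slide":[0,0,5],"angular":[0,0,0],"fingers":0.48}])

```text
clock: 4.88
tcp_pos: [0.676, -0.024, 0.0498]
orientation: [0.001, 1.0, 0.015, 0.004]
wrist_force: [-0.1, 0.2, 12.9]
finger_gap: 0.0447
grip_force: 8.8
```

Run:
```python
from h import *
p=cam('wrist'); save(p,'w3.png'); s=p['st']; print(s['clock'],s['tcp_pos'],s['wrist_force'],s['finger_gap'])
for n in ('top','side'):
  p=cam(n)
  for t,z in [('left',.025),('right',.025)]:
    for d in tip_of(t,p)[:5]: print(n,t,np.round(d['point'],1),round(d['p'],2),onz(p,d['point'],z))
```

```text
4.8833 [ 0.67602188 -0.02397784  0.04980005] [-0.13973553  0.20420441 12.85054282] 0.04472468369403864
top right [297.3 122.4] 0.86 [ 0.8012 -0.0722  0.025 ]
top right [417.  125.4] 0.86 [ 0.7977 -0.2962  0.025 ]
top right [353. 126.] 0.7 [ 0.7954 -0.1763  0.025 ]
top right [309.6 186.3] 0.66 [ 0.6809 -0.096   0.025 ]
side left [332.5 171.2] 0.92 [0.6818 0.0603 0.025 ]
side right [455.2 298.3] 0.65 [ 0.7864 -0.3214  0.025 ]
side right [409.8 211.3] 0.57 [ 0.7928 -0.1082  0.025 ]
side right [426.1 250. ] 0.57 [ 0.7836 -0.2174  0.025 ]
```

View pics/w3.png

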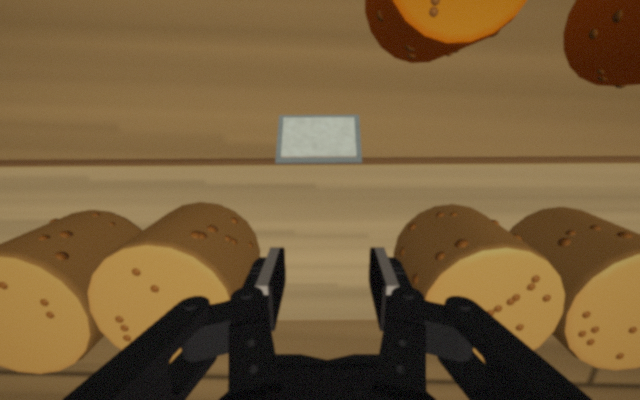

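The view shows both neighbours pushed out and upright, at (180,290) and (480,300), with the tag at (319,139). I ease the fingers in a little and rise.

jog_arm(moves=[{"slide":[0,0,-4],"angular":[0,0,0],"fingers":0.52},{"slide":[0,0,-6],"angular":[0,0,0],"fingers":0.58},{"slide":[0,0,-10],"angular":[0,0,0],"fingers":0.62},{"slide":[0,0,-30],"angular":[0,0,0],"fingers":0.62},{"slide":[0,0,-60],"angular":[0,0,0],"fingers":0.62},{"slide":[0,0,-100],"angular":[0,0,0],"fingers":0.62},{"slide":[0,0,-140],"angular":[0,0,0],"fingers":0.5},{"slide":[-40,0,-170],"angular":[0,0,0],"fingers":0.3},{"slide":[-60,0,-170],"angular":[0,0,0],"fingers":0},{"slide":[-60,0,-170],"angular":[0,0,0],"fingers":0}])

```text
clock: 6.07
tcp_pos: [0.6095, -0.0247, 0.2185]
orientation: [0.0, 1.0, 0.015, 0.0]
wrist_force: [0.5, -0.6, -0.5]
finger_gap: 0.0771
grip_force: 0.0
```

Run:
```python
from h import *
p=cam('wrist'); save(p,'w4.png'); s=p['st']; print(s['clock'],s['tcp_pos'],s['wrist_force'],s['finger_gap'])
for n,p in (('w',p),('top',cam('top'))):
  for t,z in [('drum',0),('left',.025),('right',.025)]:
    for d in tip_of(t,p)[:5]: print(n,t,np.round(d['point'],1),round(d['p'],2),onz(p,d['point'],z))
```

```text
6.0667 [ 0.60946397 -0.02473154  0.21854952] [ 0.48048968 -0.55785327 -0.46974867] 0.07711426468087464
w drum [463.9 273. ] 0.82 [ 0.4787 -0.2124  0.    ]
w left [264.2 114.5] 0.87 [0.6762 0.0427 0.025 ]
w right [391.9 118.2] 0.86 [ 0.6765 -0.0912  0.025 ]
top drum [368.8 296.2] 0.64 [ 0.4804 -0.2071  0.    ]
top right [351.9 123.3] 0.9 [ 0.8005 -0.1742  0.025 ]
top right [418.4 124.4] 0.87 [ 0.7997 -0.2989  0.025 ]
top right [300.6 120. ] 0.6 [ 0.8058 -0.0783  0.025 ]
```

View pics/w4.png

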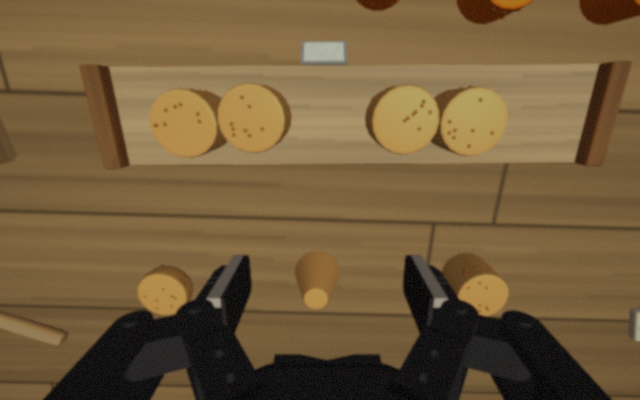

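The view shows left at (252,118) and right at (405,119), 134 mm apart and centred on the tag at (324,52). The drum is at (478,285), clear of the row. I go to the drum and turn the grip across the row.

```bash
python3 -c "
from h import *
print(get_state()['joint_pos'].round(2));go([.481,-.210,.15],1.7)"
```

```text
[-0.17  0.4   0.1   1.27 -0.    2.94]
slide [-137.6  180.9   64.8] ang [ -0.1   0.1 -90. ]
slide [-137.6  180.9   64.8] ang [ 0.1  0.1 90. ]
```

jog_arm(moves=[{"slide":[-30,40,0],"angular":[0,0,-7],"fingers":0},{"slide":[-60,80,10],"angular":[0,0,-14],"fingers":0},{"slide":[-90,120,20],"angular":[0,0,-21],"fingers":0},{"slide":[-115,150,30],"angular":[0,0,-28],"fingers":0},{"slide":[-130,170,40],"angular":[0,0,-35],"fingers":0},{"slide":[-138,181,50],"angular":[0,0,-42],"fingers":0},{"slide":[-138,181,60],"angular":[0,0,-49],"fingers":0},{"slide":[-138,181,65],"angular":[0,0,-56],"fingers":0},{"slide":[-138,181,65],"angular":[0,0,-63],"fingers":0},{"slide":[-138,181,65],"angular":[0,0,-70],"fingers":0}])

```text
clock: 7.3
tcp_pos: [0.4799, -0.2105, 0.1496]
orientation: [-0.001, 0.813, 0.582, -0.0]
wrist_force: [0.3, -1.3, 0.6]
finger_gap: 0.0853
grip_force: 0.0
```

jog_arm(moves=[{"slide":[0,0,0],"angular":[0,0,-7],"fingers":0},{"slide":[0,0,0],"angular":[0,0,-14],"fingers":0},{"slide":[0,0,0],"angular":[0,0,-20],"fingers":0},{"slide":[0,0,0],"angular":[0,0,-20],"fingers":0},{"slide":[0,0,0],"angular":[0,0,-20],"fingers":0}])

```text
clock: 7.72
tcp_pos: [0.4805, -0.2102, 0.1503]
orientation: [-0.0, 0.702, 0.712, -0.0]
wrist_force: [-0.2, 0.1, -0.3]
finger_gap: 0.0851
grip_force: 0.0
```

Run:
```python
from h import *
p=cam('wrist'); save(p,'w5.png'); s=p['st']; print(s['clock'],s['tcp_pos'],s['wrist_force'],s['finger_gap'],T(p).round(3)[:3].tolist())
for d in tip_of('drum',p)[:3]: print(np.round(d['point'],1),round(d['p'],2),onz(p,d['point'],0))
for d in look_for('drum',p)[:3]: print(np.round(d['point'],1),round(d['p'],2))
print(proj(p,[.481,-.21,.055]))
go([.481,-.210,.026],1.7)
```

```text
7.7167 [ 0.48046524 -0.21022135  0.15031373] [-0.15268962  0.12688046 -0.2519356 ] 0.08513044370933401 [[1.0, 0.013, 0.004, 0.48], [0.013, -0.95, -0.313, -0.13], [0.0, 0.313, -0.95, 0.283]]
[326.5 186.4] 0.64 [ 0.4806 -0.208   0.    ]
[327.9 199.4] 0.84
[327. 207.]
slide [1.000e-01 7.000e-01 1.246e+02] ang [-0.  -0.  -0.9]
slide [1.000e-01 7.000e-01 1.246e+02] ang [ -0.    0.  179.1]
```

View pics/w5.png

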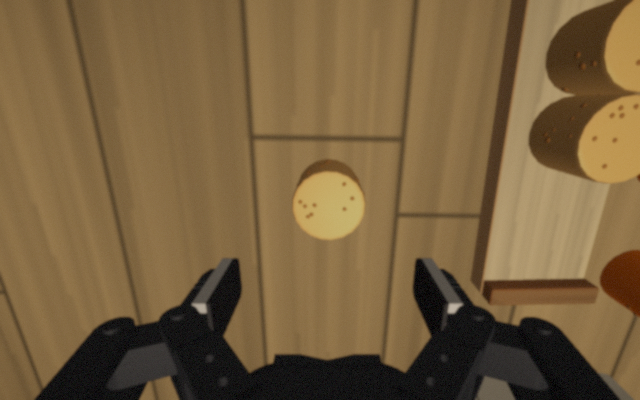

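The view shows the drum's top at (329,205), between the open fingers and within 1 mm of the estimate. I go down and grip.

jog_arm(moves=[{"slide":[1,1,35],"angular":[0,0,-1],"fingers":0},{"slide":[1,1,70],"angular":[0,0,-1],"fingers":0},{"slide":[1,1,95],"angular":[0,0,-1],"fingers":0},{"slide":[1,1,112],"angular":[0,0,-1],"fingers":0},{"slide":[1,1,124],"angular":[0,0,-1],"fingers":0},{"slide":[1,1,124],"angular":[0,0,-1],"fingers":0},{"slide":[1,1,124],"angular":[0,0,-1],"fingers":0.15},{"slide":[1,1,124],"angular":[0,0,-1],"fingers":0.3},{"slide":[1,1,124],"angular":[0,0,-1],"fingers":0.5},{"slide":[1,1,124],"angular":[0,0,-1],"fingers":0.5}], squeeze=35)

```text
clock: 8.7
tcp_pos: [0.4822, -0.2097, 0.028]
orientation: [0.001, 0.695, 0.719, 0.0]
wrist_force: [0.2, 0.2, 2.6]
finger_gap: 0.0594
grip_force: 38.0
```

jog_arm(moves=[{"slide":[0,0,-15],"angular":[0,0,0],"fingers":0.5},{"slide":[0,0,-40],"angular":[0,0,0],"fingers":0.5},{"slide":[0,0,-70],"angular":[0,0,0],"fingers":0.5},{"slide":[0,0,-105],"angular":[0,0,0],"fingers":0.5},{"slide":[0,0,-130],"angular":[0,0,0],"fingers":0.5},{"slide":[0,0,-130],"angular":[0,0,0],"fingers":0.5}])

```text
clock: 9.2
tcp_pos: [0.4844, -0.211, 0.1633]
orientation: [0.005, 0.695, 0.719, 0.001]
wrist_force: [0.5, -1.5, -1.0]
finger_gap: 0.0595
grip_force: 38.2
```

```bash
python3 -c "
from h import *
s=get_state();print(s['tcp_pos'],s['finger_gap'],s['grip_force'],s['wrist_force']);go([.674,-.0235,.15],1.7)"
```

```text
[ 0.4844234  -0.21102333  0.16326435] 0.05951017914775516 38.2291978597641 [ 0.47936386 -1.52381325 -0.97225452]
slide [181.  195.7  13.9] ang [0.5 0.4 0.3]
slide [181.  195.7  13.9] ang [  -0.6    0.8 -179.7]
```

jog_arm(moves=[{"slide":[20,22,5],"angular":[0,0,0],"fingers":0.5},{"slide":[45,50,5],"angular":[0,0,0],"fingers":0.5},{"slide":[70,77,5],"angular":[0,0,0],"fingers":0.5},{"slide":[95,105,5],"angular":[0,0,0],"fingers":0.5},{"slide":[120,132,5],"angular":[0,0,0],"fingers":0.5},{"slide":[145,160,5],"angular":[0,0,0],"fingers":0.5},{"slide":[165,182,5],"angular":[0,0,0],"fingers":0.5},{"slide":[180,198,5],"angular":[0,0,0],"fingers":0.5},{"slide":[180,198,5],"angular":[0,0,0],"fingers":0.5},{"slide":[180,198,5],"angular":[0,0,0],"fingers":0.5}])

```text
clock: 10.03
tcp_pos: [0.6731, -0.0213, 0.1506]
orientation: [-0.0, 0.694, 0.72, -0.001]
wrist_force: [-0.6, -0.5, -0.9]
finger_gap: 0.059
grip_force: 38.5
```

Run:
```python
from h import *
p=cam('wrist'); save(p,'w6.png'); s=p['st']; print(s['clock'],s['tcp_pos'],s['wrist_force'],s['finger_gap'])
for n,p in (('w',p),('top',cam('top')),('side',cam('side'))):
  for t,z in [('drum',.12),('left',.025),('right',.025)]:
    for d in tip_of(t,p)[:4]: print(n,t,np.round(d['point'],1),round(d['p'],2),onz(p,d['point'],z))
go([.674,-.0235,.053],1.7)
```

```text
10.0333 [ 0.67309546 -0.02132091  0.15059919] [-0.60675017 -0.49590496 -0.93780983] 0.058959857019536294
w drum [328.7 245.3] 0.91 [ 0.6747 -0.0229  0.12  ]
w left [332.3 120.2] 0.88 [0.6756 0.045  0.025 ]
w right [452.9 238. ] 0.72 [ 0.7941 -0.0586  0.025 ]
top drum [260.4 183.1] 0.64 [ 0.6717 -0.0147  0.12  ]
top left [262.1 182.2] 0.73 [ 0.6877 -0.0086  0.025 ]
top right [415.8 122.6] 0.97 [ 0.8031 -0.2941  0.025 ]
top right [305.4 187.1] 0.79 [ 0.6793 -0.0883  0.025 ]
top right [297.  124.2] 0.62 [ 0.7977 -0.0716  0.025 ]
top right [351.  127.3] 0.61 [ 0.7928 -0.1725  0.025 ]
side drum [334.9 142.2] 0.91 [ 0.6739 -0.0088  0.12  ]
side left [329.3 173.2] 0.82 [0.6739 0.0523 0.025 ]
side right [426.3 247. ] 0.87 [ 0.7865 -0.2102  0.025 ]
side right [338.9 209.5] 0.6 [ 0.6704 -0.0868  0.025 ]
side right [412.3 213.6] 0.58 [ 0.7948 -0.1159  0.025 ]
slide [-0.7  1.  98.9] ang [0.  0.  0.2]
slide [-0.7  1.  98.9] ang [  -0.     0.  -179.8]
```

View pics/w6.png

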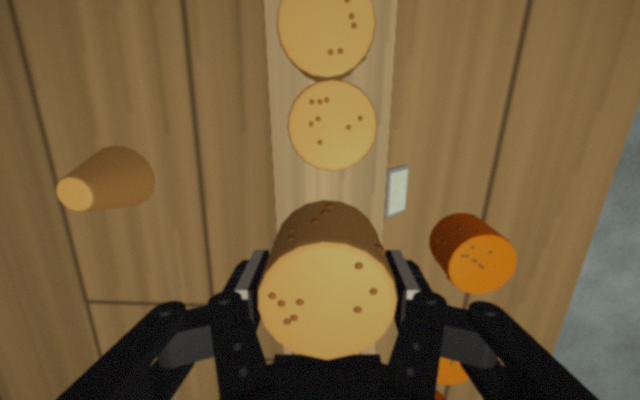

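The view shows the drum held level at (328,290), over the open space. Left is at (332,125) and the tag at (397,191). I lower it gently.

jog_arm(moves=[{"slide":[-1,1,20],"angular":[0,0,0],"fingers":0.5},{"slide":[-1,1,40],"angular":[0,0,0],"fingers":0.5},{"slide":[-1,1,55],"angular":[0,0,0],"fingers":0.5},{"slide":[-1,1,68],"angular":[0,0,0],"fingers":0.5},{"slide":[-1,1,78],"angular":[0,0,0],"fingers":0.5},{"slide":[-1,1,86],"angular":[0,0,0],"fingers":0.5},{"slide":[-1,1,91],"angular":[0,0,0],"fingers":0.5},{"slide":[-1,1,94],"angular":[0,0,0],"fingers":0.5},{"slide":[-1,1,94],"angular":[0,0,0],"fingers":0.5},{"slide":[-1,1,94],"angular":[0,0,0],"fingers":0.5}])

```text
clock: 11.47
tcp_pos: [0.6745, -0.0235, 0.0583]
orientation: [0.0, 0.695, 0.719, 0.0]
wrist_force: [-0.6, 0.4, -1.4]
finger_gap: 0.0589
grip_force: 38.5
```

jog_arm(moves=[{"slide":[0,0,2],"angular":[0,0,0],"fingers":0.5},{"slide":[0,0,3],"angular":[0,0,0],"fingers":0.5},{"slide":[0,0,4],"angular":[0,0,0],"fingers":0.5},{"slide":[0,0,4],"angular":[0,0,0],"fingers":0.5},{"slide":[0,0,4],"angular":[0,0,0],"fingers":0.5}])

```text
clock: 11.88
tcp_pos: [0.6741, -0.0235, 0.0538]
orientation: [0.0, 0.695, 0.719, 0.0]
wrist_force: [-0.8, -0.2, -1.9]
finger_gap: 0.0594
grip_force: 38.5
```

jog_arm(moves=[{"slide":[0,0,1],"angular":[0,0,0],"fingers":0.5},{"slide":[0,0,1.5],"angular":[0,0,0],"fingers":0.5},{"slide":[0,0,1.5],"angular":[0,0,0],"fingers":0.5},{"slide":[0,0,1.5],"angular":[0,0,0],"fingers":0.5}])

```text
clock: 12.22
tcp_pos: [0.6743, -0.0235, 0.0531]
orientation: [0.0, 0.695, 0.719, 0.0]
wrist_force: [-2.4, 0.5, 5.5]
finger_gap: 0.0592
grip_force: 38.9
```

Contact, with the force now 5.5 N upwards. I release slowly, then rise.

jog_arm(moves=[{"slide":[0,0,0],"angular":[0,0,0],"fingers":0.3},{"slide":[0,0,0],"angular":[0,0,0],"fingers":0.25},{"slide":[0,0,0],"angular":[0,0,0],"fingers":0.15},{"slide":[0,0,0],"angular":[0,0,0],"fingers":0.05},{"slide":[0,0,0],"angular":[0,0,0],"fingers":0.05},{"slide":[0,0,-15],"angular":[0,0,0],"fingers":0.05},{"slide":[0,0,-40],"angular":[0,0,0],"fingers":0.05},{"slide":[0,0,-80],"angular":[0,0,0],"fingers":0.05},{"slide":[0,0,-120],"angular":[0,0,0],"fingers":0.05},{"slide":[-50,-80,-150],"angular":[0,0,0],"fingers":0.05}])

```text
clock: 13.05
tcp_pos: [0.6496, -0.0442, 0.192]
orientation: [0.006, 0.693, 0.721, 0.005]
wrist_force: [1.5, -2.5, 1.5]
finger_gap: 0.0814
grip_force: 0.0
```

jog_arm(moves=[{"slide":[-60,-20,-20],"angular":[0,0,0],"fingers":0.05},{"slide":[-60,-20,-20],"angular":[0,0,0],"fingers":0.05},{"slide":[-60,-20,-20],"angular":[0,0,0],"fingers":0.05},{"slide":[-60,-20,-20],"angular":[0,0,0],"fingers":0.05}])

```text
clock: 13.38
tcp_pos: [0.6232, -0.1078, 0.2056]
orientation: [0.001, 0.696, 0.718, 0.0]
wrist_force: [0.5, 0.1, -0.6]
finger_gap: 0.0812
grip_force: 0.0
```

Run:
```python
from h import *
p=cam('wrist'); save(p,'w7.png'); s=p['st']; print(s['clock'],s['tcp_pos'],s['wrist_force'])
for n,p in (('w',p),('side',cam('side'))):
  for t in ('drum','left','right'):
    for d in tip_of(t,p)[:5]: print(n,t,np.round(d['point'],1),round(d['p'],2),onz(p,d['point'],.025))
```

```text
13.3833 [ 0.62323292 -0.10775276  0.20556405] [ 0.47385339  0.07629473 -0.60883137]
w drum [383.9 101.6] 0.78 [ 0.6782 -0.0251  0.025 ]
w drum [377.2 167.2] 0.47 [ 0.677  -0.0913  0.025 ]
w left [387.8  20. ] 0.88 [0.6753 0.0459 0.025 ]
w right [469.5 235.1] 0.96 [ 0.7893 -0.1668  0.025 ]
w right [378.2 167.7] 0.94 [ 0.6781 -0.0918  0.025 ]
w right [489.9 144.8] 0.59 [ 0.792  -0.0642  0.025 ]
side drum [333.8 190.5] 0.92 [ 0.672  -0.0191  0.025 ]
side left [326.2 170. ] 0.65 [0.6696 0.0673 0.025 ]
side right [457.8 299.1] 0.82 [ 0.7892 -0.3232  0.025 ]
side right [407.7 209.7] 0.77 [ 0.7907 -0.1027  0.025 ]
side right [340.8 212.4] 0.76 [ 0.6721 -0.0965  0.025 ]
side right [428.8 246.5] 0.65 [ 0.7907 -0.2095  0.025 ]
```

View pics/w7.png

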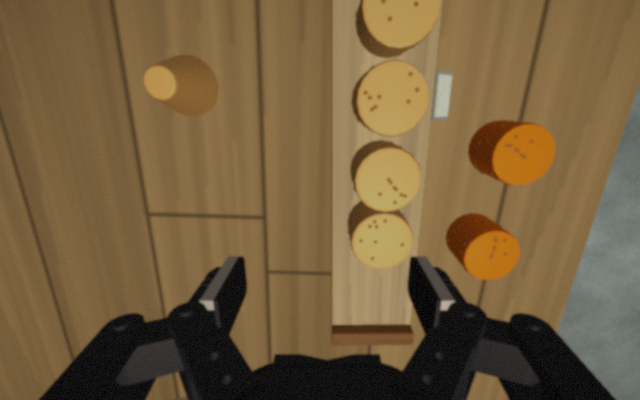

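The view shows the drum upright at (393,98), level with the tag at (443,96) and in line with left (400,22) and right (387,180). I hand in.

```bash
python3 -c "
from h import *
print(hand_in())"
```

```text
the job is handed in; nothing more can be done
None
```

The job is handed in: I pushed the two neighbours about 134 mm apart and set the drum down upright between them. By the last pictures it is within about 5 mm of the tag's centre and in line with the row; the hand-in returned no verdict.

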